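# Stand a drilled plate on end in a cam-clamp fixture

## Robot

A 6-joint arm with a two-finger parallel gripper is mounted at the origin on a cart in front of the work surface, level with it; the furniture and walls round the work are solid. World frame = base frame: x ahead of the robot, y to its left, z up, the work surface at z = 0. Lengths are in mm, angles in rad, forces in N, time in s.
With the tool pointing down it reaches from about 350 to 975 mm from the base axis. Payload 7.1 kg.
Tool frame: the origin (TCP) lies on the front face of the gripper's body, between the roots of the fingers; the fingertips stand 80 mm ahead of it and the grasp point (between the pads) lies 61 mm ahead of it (env.tips_ahead is the distance from the TCP to the fingertips, in mm); z points along the fingers, y is the line along which they close (so a half turn about z gives the same grasp; the last joint's range is limited). The gripper opens to 88 mm and grips with 3 to 60 N. Pads are 20 mm wide; open, the fingers measure 115 mm over their backs; the gripper's body (75 mm by 178 mm) begins 61 mm behind the grasp point.
Start: joints at [1.257, 0.423, 1.63, -0, 1.089, -0.019], TCP at [181.561, 598.031, 302.675] pointing down, gripper open.
Joint ranges: [-3, 3], [-0.9, 2.11], [0.09, 2.58], [-1.31, 4.45], [0.11, 2.69], [-2.54, 2.54]. Speed limits (rad/s): [2.39, 2.39, 3.01, 3.14, 3.14, 3.14].

## Interface

Orientations are given as a unit quaternion [x, y, z, w].
In Python, from station import env, set_gripper, viewer, workorder gives the robot as it stands. Calls block until the motion is done:
- env.reach(position, orientation): joint-space move of the TCP to a pose.
- env.move_l(position, rot=None, rate=150, f_stop=None): straight line of the TCP; rot=None keeps the orientation; rate is the mean speed in mm/s. With f_stop (N) it stops when the force on the tool has changed by that much, and returns True; else False.
- env.move_joints(angles): joint-space move.
- set_gripper(opening): finger opening in mm; the grip force is fixed at half the most; returns when the fingers have stopped.
- env.hold(seconds).
- env.ik(position, orientation): joint angles nearest the present ones, or None.
- env.read_state(): the state.
- viewer.camera(name): name is "scene" or "top" or "wrist"; returns the picture (420x560x3 uint8, blue, green, red); there is no depth.
- viewer.camera_params(name): a dict with "fx", "fy", "cx", "cy" (pixels), "pose" (4x4, takes a point from camera to world coordinates); the wrist camera has in their place "tool_from_camera" (4x4, takes a point from camera to tool coordinates, whose origin is the TCP and whose axes are the flange's). Camera axes: x right, y up, looking along -z (the intrinsics and any distortion apply to the point x, -y, -z); pixel columns grow to the right and rows downward; lengths in mm; the calibration is good to about 2 mm. A picture is of the moment at which its call begins: read the wrist's pose just before it. camera_params takes no time and is no camera call.
A pose or a line that the arm cannot do raises env.IKError and nothing moves.
- workorder.sign_off(): hands the job in; it is judged then, once.
The state is a dict: "time_s": time; "qpos": joint angles; "dq": joint speeds; "tau": joint torques, N m; "tool_pos": TCP position; "orientation": TCP orientation; "force": force on the tool from outside, world axes, zero at the start; "wrist_torque": the same for the moment, N m; "width": finger opening in mm; "grip_force": force on a finger pad.
Only numpy, scipy, OpenCV 4.12 (cv2) and the standard library are available. Lean on these libraries where they do the work, as an engineer would, in place of code of your own. Each camera call takes 0.05 s, during which the arm holds its last target. There are 200 camera calls.

## Task

Stand the flat aluminium plate up on its plain end in the blue fixture, drilled end at the top and a broad face against the steel fence, between the two low guide ridges, and swing the red-knobbed cam lever all the way round until it snaps past centre and clamps the plate. The tape measure is in the lever's way: set it down flat on the bench, clear of the lever's whole swing. Leave the other things on the bench where they are.

Things in the scene. Friction and masses are not known exactly. Their poses are not given: they have to be found in the camera images.
- plate: bright aluminium plate, 105 x 56 x 18 mm (its x, y, z), 0.22 to 0.37 kg, lying flat on the bench at the start. Origin at the centre of its underside; z up through its thickness; x along its length. Two 10 mm holes go through it, 14 mm either side of the centre line and 11 mm from its -x end (the drilled end); its +x end is plain
- plate_center (a point): the middle of the plate's volume
- plate_foot (a point): the middle of the plate's plain +x end face, 52.5 mm from plate_center
- fixture: blue holding fixture fixed to the bench, turned by 60 to 100 degrees. Origin on the bench top below the front face of its steel fence; x points from the clamp to the fence (roughly to the robot's left), z up. Base 110 mm wide (y), from x = -100 to +55 mm, its top 15 mm above the bench. Fence: face at x = 0, 14 mm thick, 70 mm wide, its top 70 mm above the bench
- seat (a point): where the middle of the plate's lower end belongs: on the base's top, 9 mm in front of the fence, axes parallel to the fixture's. Beside it two steel guide ridges, 5 mm high, 27 mm long, inner sides 35 mm either side of the centre line, leave the 56 mm wide plate 7 mm to spare on each side
- pivot (a point): vertical axis of the cam lever, 65 mm in front of the fence on the fixture's centre line, at the base's top, 15 mm above the bench
- cam_lever (a joint): angle of the cam lever, rad: 0 open (starts at 0 to 0.25), grows counter-clockwise from above, stop at 1.75 (closed). At 0 it points 110 degrees counter-clockwise from the fixture's x axis (towards the robot); it swings round to the robot's right. The pad meets a plate at the fence at about 0.7; then up to 2 N at the knob until dead centre at 1.4; past it the lever snaps to the stop and stays
- lever_grip (a point): on the axis of the upright red knob at the end of the lever, 60 mm above the bench and 105 mm from the pivot. The knob is a plain upright cylinder, 18 mm in diameter, 23 to 79 mm above the bench; the flat lever arm below it is 26 to 36 mm above the bench
- pad_face (a point): centre of the face of the black sprung clamp pad, 28 mm wide and 22 mm high, 34 mm above the bench. It starts 26 to 31 mm in front of the fence, so that the 18 mm plate stands between with 8 to 13 mm to spare; the lever's linkage moves it to the fence, pushing the plate home with about 15 N. Its guide behind it reaches 56 mm above the bench
- tape_measure: yellow and black tape measure, 58 x 74 x 35 mm (its x, y, z), lying on the bench by the clamp side of the fixture, in the way of the lever's swing; can be gripped across its 58 mm; origin under its centre. The bench is free for it only left of y = -0.32 m, where the tall press begins
- wrench: small combination spanner of bright steel, lying flat, 22 x 154 x 7 mm (long along its y); origin under its centre; a bystander
- driver: yellow-handled screwdriver lying flat, 29 x 182 x 29 mm (long along its y); origin under its centre; a bystander
- pliers: red-handled pliers lying flat, 56 x 171 x 14 mm (long along its y); origin under its centre; a bystander
- mug: white dotted mug, 78 x 114 x 93 mm with its handle along its y; origin under its centre; a bystander
- oil_bottle: small oil bottle, yellow and white with a red spout, 48 mm across, 134 mm tall, standing; origin under its centre; a bystander
- spray_can: blue and white spray can with a black cap, 65 mm across, 226 mm tall, standing; origin under its centre; a bystander
Not all that is in view belongs to the job. There is more than one size of the tape_measure; the job needs the largest.

How it is judged:
By the outcome, as a careful person would: the job done as asked, in the order asked, and still so for the second after the job is handed in, with the robot touching nothing.
It also fails if it takes over 72 s, if anything falls off the work surface, if the arm or the gripper's body presses on something with over 40 N, if the wrist force passes 120 N, or if a joint passes its speed limit or range.

## Working session

There is one attempt and no reset: what is moved stays moved. The work goes in short steps, each a Python script; the robot and the scene stay as the last script left them, time stands still between calls to the robot, and variables do not carry over. Pictures are saved under pics/ and viewed, at most 10 in all, crops included, and the job is handed in when it is done.

```bash
ls; mkdir -p pics; python3 - <<'E'
from station import env, viewer
import cv2,numpy as np
for n in("scene","top"):
    cv2.imwrite(f"pics/{n}0.png",viewer.camera(n))
    p=viewer.camera_params(n);print(n,{k:(np.round(v,3).tolist() if k=="pose" else v) for k,v in p.items()})
print(viewer.camera_params("wrist"))
s=env.read_state();print(s["time_s"],s["orientation"],s["width"])
E
```

```text
pics
scene {'fx': 541.6717834131847, 'fy': 541.6717834131847, 'cx': 278.2540939971122, 'cy': 216.96745680379559, 'pose': [[0.758, 0.344, -0.555, -244.969], [-0.653, 0.401, -0.643, -852.468], [0.001, 0.849, 0.528, 816.984], [0.0, 0.0, 0.0, 1.0]]}
top {'fx': 459.70684884279046, 'fy': 459.70684884279046, 'cx': 282.44345886948963, 'cy': 216.5595118815033, 'pose': [[0.018, 0.996, -0.085, 432.422], [-1.0, 0.017, -0.014, 38.025], [-0.013, 0.085, 0.996, 1284.922], [0.0, 0.0, 0.0, 1.0]]}
{'fx': 323.50695604364927, 'fy': 323.50695604364927, 'cx': 280.19882879732404, 'cy': 211.8067402569868, 'tool_from_camera': array([[ 1.14210793e-03,  9.66702364e-01,  2.55900830e-01,
         7.01516102e+01],
       [ 9.99999209e-01, -9.69200957e-04, -8.01787835e-04,
        -3.63363619e-01],
       [-5.27070866e-04,  2.55901544e-01, -9.66702706e-01,
        -8.18384210e+01],
       [ 0.00000000e+00,  0.00000000e+00,  0.00000000e+00,
         1.00000000e+00]])}
0.1 [ 1.46858808e-01  9.89157221e-01 -6.89360947e-04 -8.90467382e-05] 87.596264448034
```

View pics/top0.png

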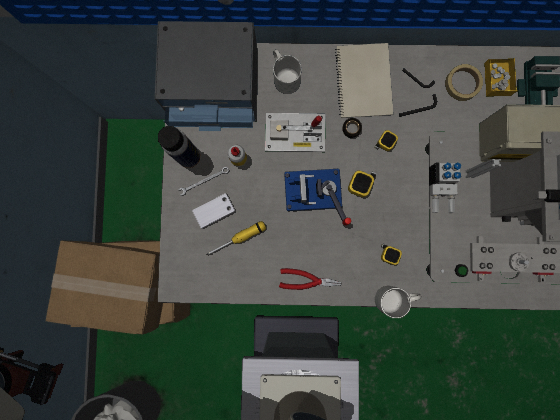

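View pics/scene0.png

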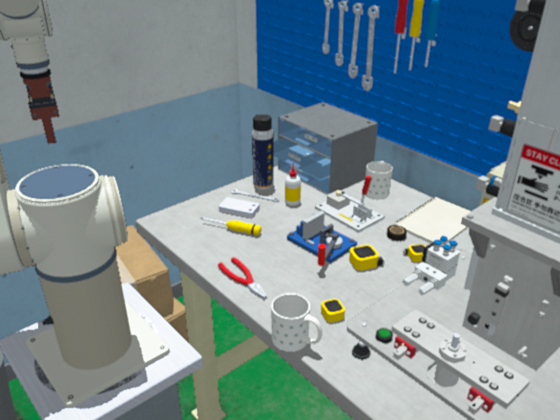

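The top view shows three tape measures: (362,183), (386,140) and (392,255). The one at (362,183) is the largest and lies beside the blue fixture (313,190), with its lever knob at (347,221). The plate is at (213,210), with its holes at the right end near (225,204). I'll convert these to positions and confirm with one enlarged crop.

```bash
cat > h.py <<'E'
from station import env, set_gripper, viewer, workorder
import cv2, numpy as np
from scipy.spatial.transform import Rotation as R
def down(a):
    """tool pointing down, finger-closing line (tool y) along world angle a (rad)"""
    y=np.array([np.cos(a),np.sin(a),0]);z=np.array([0,0,-1.])
    return R.from_matrix(np.c_[np.cross(y,z),y,z])
def cam(n):
    p=viewer.camera_params(n)
    if n!="wrist": return p,np.array(p["pose"])
    s=env.read_state();T=np.eye(4)
    T[:3,:3]=R.from_quat(s["orientation"]).as_matrix();T[:3,3]=s["tool_pos"]
    return p,T@p["tool_from_camera"]
def shot(n,f=None):
    p,T=cam(n);im=viewer.camera(n)
    if f: cv2.imwrite(f"pics/{f}.png",im)
    return im,p,T
def ray(uv,p,T,z):
    uv=np.atleast_2d(np.asarray(uv,float))
    d=np.c_[(uv[:,0]-p["cx"])/p["fx"],-(uv[:,1]-p["cy"])/p["fy"],-np.ones(len(uv))]@T[:3,:3].T
    o=T[:3,3]; return o+d*((z-o[2])/d[:,2])[:,None]
def proj(X,p,T):
    c=(np.atleast_2d(X)-T[:3,3])@T[:3,:3]
    return np.c_[p["cx"]-p["fx"]*c[:,0]/c[:,2],p["cy"]+p["fy"]*c[:,1]/c[:,2]]
E
python3 - <<'E'
from h import *
p,T=cam("top");im=cv2.imread("pics/top0.png")
np.set_printoptions(precision=0,suppress=True)
for n,u,z in [("tapeL",(362,183),35),("tapeA",(386,140),30),("tapeB",(392,255),30),("fix",(313,190),15),("knob",(347,221),79),("pivot",(326,187),36),("fence",(304,190),70),("plate",(213,210),18),("holes",(225,204),18),("pressedge",(431,200),0),("mug2",(395,302),90),("knobwh",(316,122),50),("bottle",(238,155),120)]: print(n,ray(u,p,T,z)[0])
cv2.imwrite("pics/c1.png",cv2.resize(im[100:280,180:420],None,fx=3.3,fy=3.3,interpolation=cv2.INTER_CUBIC))
E
```

```text
tapeL [ 635. -160.   35.]
tapeA [ 757. -227.   30.]
tapeB [ 440. -243.   30.]
fix [616. -28.  15.]
knob [ 526. -114.   79.]
pivot [622. -62.  36.]
fence [608.  -1.  70.]
plate [555. 249.  18.]
holes [572. 216.  18.]
pressedge [ 595. -359.    0.]
mug2 [ 319. -237.   90.]
knobwh [799. -32.  50.]
bottle [689. 172. 120.]
```

View pics/c1.png

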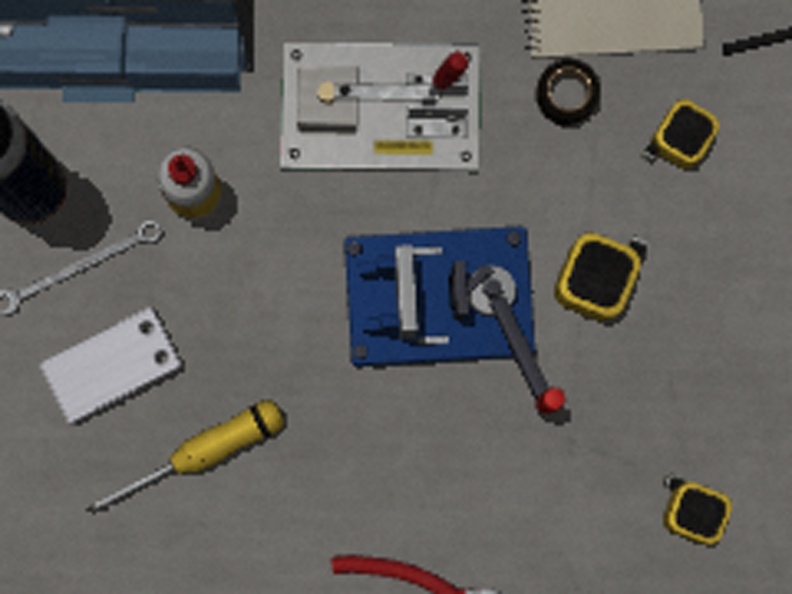

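The crop confirms it: the tape at crop (598,277) is clearly the largest and is next to the lever. The other two, at (685,135) and (697,512), are smaller. Next I'll take close wrist views of the plate and of the fixture with the tape.

```bash
python3 - <<'E'
from h import *
env.reach([540,190,340],down(np.radians(27)).as_quat())
im,p,T=shot("wrist","w1");np.save("w1.npy",T)
env.reach([600,-110,330],down(0).as_quat())
im,p,T=shot("wrist","w2");np.save("w2.npy",T)
s=env.read_state();print(s["time_s"],s["tool_pos"],s["qpos"])
E
```

```text
3.3333 [ 600.09567132 -108.59838989  330.05984419] [-1.98670675e-01  3.71680944e-01  1.64081804e+00  3.68192862e-04
  1.12915746e+00 -2.00836331e-01]
```

View pics/w1.png

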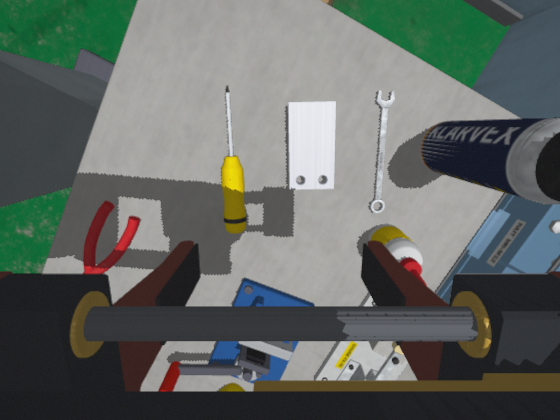

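View pics/w2.png

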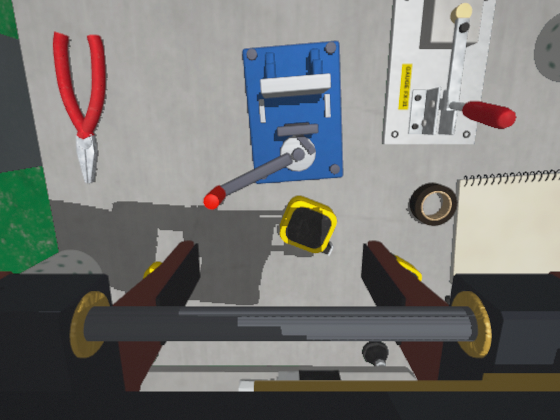

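w1 shows the plate at (289–336, 102–190) with its holes at (300,180) and (322,180), so the drilled end faces down in the image. w2 shows the blue base with corners near (244,50) and (343,178), the fence at (295,85), the knob top at (212,201) and the large tape at (308,222).

```bash
cat > m.py <<'E'
from h import *
np.set_printoptions(precision=1,suppress=True)
def big(mask,roi):
    m=np.zeros_like(mask);x0,y0,x1,y1=roi;m[y0:y1,x0:x1]=mask[y0:y1,x0:x1]
    c,_=cv2.findContours(m,cv2.RETR_EXTERNAL,cv2.CHAIN_APPROX_NONE);return max(c,key=cv2.contourArea)[:,0]
def rect(c,p,T,z):
    w=ray(c,p,T,z)[:,:2];(cx,cy),(a,b),t=cv2.minAreaRect((w).astype(np.float32))
    return np.array([cx,cy]),(a,b),t
def hsv(im): return cv2.cvtColor(im,cv2.COLOR_BGR2HSV)
E
python3 - <<'E'
from m import *
p=viewer.camera_params("wrist")
im=cv2.imread("pics/w1.png");T=np.load("w1.npy");h=hsv(im)
c=big(cv2.inRange(h,(0,0,165),(180,40,255)),(270,85,350,205))
print("plate",rect(c,p,T,18),"holes",ray([[300,180],[322,180]],p,T,18))
im=cv2.imread("pics/w2.png");T=np.load("w2.npy");h=hsv(im)
print("cam",T[:3,3])
c=big(cv2.inRange(h,(100,120,40),(125,255,255)),(225,20,360,200))
c=cv2.convexHull(c)[:,0];print("base",rect(c,p,T,15))
c=big(cv2.inRange(h,(22,120,100),(35,255,255)),(265,185,350,265));r=rect(c,p,T,35);print("tape",r,cv2.boxPoints(cv2.minAreaRect(c)))
m=cv2.inRange(h,(0,150,200),(8,255,255));c=big(m,(195,185,225,215));k=c.mean(0);print("knob",k,ray(k,p,T,79),len(c))
c=big(cv2.inRange(h,(0,0,185),(180,40,255)),(250,60,340,105));print("fencetop",rect(c,p,T,70))
print("pivot",ray([298,153],p,T,40))
E
```

```text
plate (array([552.3, 247.7]), (101.13072967529297, 143.06298828125), 27.129304885864258) holes [[559.4 205.8  18. ]
 [584.1 218.5  18. ]]
cam [599.9 -39.1 411.9]
base (array([615.9, -27.5]), (108.26310729980469, 152.75889587402344), 4.5854949951171875)
tape (array([ 632.7, -155.6]), (62.029964447021484, 64.66131591796875), 69.0943374633789) [[273.9 238.4]
 [291.7 192.1]
 [341.  211.1]
 [323.2 257.3]]
knob [210.7 201.3] [[ 526.2 -116.    79. ]] 39
fencetop (array([614.2,   2.4]), (68.6229019165039, 12.83858585357666), 4.569311141967773)
pivot [[619.6 -68.6  40. ]]
```

```bash
python3 - <<'E'
from m import *
q=down(np.radians(69.1)).as_quat()
set_gripper(74)
env.reach([634,-156,170],q); env.move_l([634,-156,98.5],rate=100)
set_gripper(20); s=env.read_state();print(s["width"],s["grip_force"])
env.move_l([634,-156,190],rate=200)
q0=down(0).as_quat()
env.reach([550,-245,170],q0); print(env.move_l([550,-245,99],rate=100,f_stop=15),env.read_state()["tool_pos"])
set_gripper(80); env.move_l([550,-245,200],rate=200)
im,p,T=shot("top","top1");print(env.read_state()["time_s"])
# plate refine
p=viewer.camera_params("wrist");im=cv2.imread("pics/w1.png");T=np.load("w1.npy");g=im[85:205,270:350].min(2)
for t in(180,195,210):
    m=np.zeros(im.shape[:2],np.uint8);m[85:205,270:350]=(g>t)*255
    print(t,rect(big(m,(270,85,350,205)),p,T,18))
E
```

```text
57.612296663092074 29.99896377325058
True [ 549.1 -244.4   98.7]
9.7417
180 (array([552.8, 248.9]), (56.59945297241211, 106.41495513916016), 28.375755310058594)
195 (array([552.7, 249. ]), (55.84235382080078, 105.48672485351562), 28.100757598876953)
210 (array([552.5, 249.1]), (55.515323638916016, 104.55194091796875), 28.089111328125)
```

```bash
cat > plan.py <<'E'
from m import *
C=np.array([552.7,249.0,0]);d=np.radians(118.1)
FO=np.array([614.0,-5.1,0]);fy=np.radians(94.6)
Z=np.array([0,0,1.]);Xf=np.array([np.cos(fy),np.sin(fy),0]);Yf=np.cross(Z,Xf)
def frame(X,Zp): return np.c_[X,np.cross(Zp,X),Zp]
LY=frame(np.array([np.cos(d),np.sin(d),0]),Z)          # plate lying
def tool(xg,th,sgn):                                       # TCP pose in plate frame
    h=2.5+10*np.sin(th); z=np.array([np.sin(th),0,-np.cos(th)]);y=np.array([0,sgn,0.])
    Rt=np.c_[np.cross(y,z),y,z]; return np.array([xg,0,h])-80*z,Rt
def pose(Rp,Op,t): return Op+Rp@t[0],R.from_matrix(Rp@t[1]).as_quat()
def stand(side,gap,up):  # side +1: plate top face (tool) looks to the fence side
    Rp=frame(-Z,side*Xf); foot=FO-Xf*(9+gap)+Z*(15+up)    # middle of foot face
    return Rp,foot-Rp@np.array([52.5,0,9.])
E
python3 - <<'E'
from plan import *
p,T=cam("top");print("bottle top",ray([235.5,151],p,T,130))
w=viewer.camera_params("wrist");T1=np.load("w1.npy");print(ray([[412,267]],w,T1,130),ray([[388,243],[376,230]],w,T1,0))
print("driver",ray([[267,228]],p,T,15))
im=cv2.imread("pics/top1.png");c=big(cv2.inRange(hsv(im),(22,120,90),(35,255,255)),(360,190,420,245));print("tape",rect(c,p,T,35))
for th in(0,10,15,20,30):
  for sgn in(1,-1):
    t=tool(-25,np.radians(th),sgn)
    a=env.ik(*pose(LY,C,t)); 
    for side in(1,-1):
      b=env.ik(*pose(*stand(side,2.5,30),t))
      print(th,sgn,side,None if a is None else np.round(a,2),None if b is None else np.round(b,2),(LY@t[1])[:,0],(stand(side,2,0)[0]@t[1])[:,0])
E
```

```text
bottle top [[696.8 177.6 130. ]]
[[682.7 193.2 130. ]] [[711.4 181.7   0. ]
 [686.7 190.3   0. ]]
driver [[507.9  98.4  15. ]]
tape (array([ 550.6, -228.2]), (54.67641830444336, 32.334041595458984), 0.9849399924278259)
0 1 1 None [ 0.4  1.1  1.6 -1.3  1.7 -2. ] [ 0.5 -0.9  0. ] [0. 0. 1.]
0 1 -1 None [-0.5  1.1  1.4  1.1  1.9 -1. ] [ 0.5 -0.9  0. ] [0. 0. 1.]
0 -1 1 [ 0.4  0.7  1.8 -0.   0.7 -0.1] [ 0.4  1.1  1.6 -1.3  1.7  1.1] [-0.5  0.9  0. ] [ 0.  0. -1.]
0 -1 -1 [ 0.4  0.7  1.8 -0.   0.7 -0.1] [-0.5  1.1  1.4  1.1  1.9  2.1] [-0.5  0.9  0. ] [ 0.  0. -1.]
10 1 1 None [ 0.4  1.   1.6 -1.2  1.6 -2.1] [ 0.5 -0.9 -0.2] [ 0.  -0.2  1. ]
10 1 -1 None [-0.5  1.   1.5  1.   1.8 -1. ] [ 0.5 -0.9 -0.2] [-0.   0.2  1. ]
10 -1 1 [ 0.3  0.7  1.7  0.3  0.7 -0.4] [ 0.4  1.   1.6 -1.2  1.6  1.1] [-0.5  0.9  0.2] [-0.   0.2 -1. ]
10 -1 -1 [ 0.3  0.7  1.7  0.3  0.7 -0.4] [-0.5  1.   1.5  1.   1.8  2.1] [-0.5  0.9  0.2] [ 0.  -0.2 -1. ]
15 1 1 None [ 0.4  0.9  1.6 -1.1  1.5 -2.1] [ 0.5 -0.9 -0.3] [ 0.  -0.3  1. ]
15 1 -1 None [-0.5  1.   1.5  1.   1.7 -1. ] [ 0.5 -0.9 -0.3] [-0.   0.3  1. ]
15 -1 
[... 330 characters left out ...]
 0.8 2.5] [-0.5  0.9  1.5  0.9  1.6 -1. ] [ 0.4 -0.8 -0.3] [-0.   0.3  0.9]
20 -1 1 [ 0.2  0.8  1.7  0.5  0.8 -0.6] [ 0.4  0.9  1.6 -1.1  1.5  1. ] [-0.4  0.8  0.3] [-0.   0.3 -0.9]
20 -1 -1 [ 0.2  0.8  1.7  0.5  0.8 -0.6] [-0.5  0.9  1.5  0.9  1.6  2.2] [-0.4  0.8  0.3] [ 0.  -0.3 -0.9]
30 1 1 [0.1 0.8 1.7 0.6 1.  2.4] [ 0.4  0.8  1.7 -1.   1.3 -2.2] [ 0.4 -0.8 -0.5] [ 0.  -0.5  0.9]
30 1 -1 [0.1 0.8 1.7 0.6 1.  2.4] [-0.4  0.8  1.5  0.9  1.5 -0.9] [ 0.4 -0.8 -0.5] [-0.   0.5  0.9]
30 -1 1 [ 0.1  0.8  1.7  0.6  1.  -0.8] [ 0.4  0.8  1.7 -1.   1.3  0.9] [-0.4  0.8  0.5] [-0.   0.5 -0.9]
30 -1 -1 [ 0.1  0.8  1.7  0.6  1.  -0.8] [-0.4  0.8  1.5  0.9  1.5  2.2] [-0.4  0.8  0.5] [ 0.  -0.5 -0.9]
```

The tape gripped cleanly at 57.6 mm and has been set down. If I stood the plate up straight from where it lies, a tilted gripper would come close to the oil bottle. So I'll first carry it flat to the free area at about (490,0), then regrasp it at a tilt.

```bash
python3 - <<'E'
from plan import *
a=np.radians(28.1)
print(env.ik([490,0,90],down(-np.pi/2).as_quat()),env.ik([400,0,250],down(-np.pi/2).as_quat()))
set_gripper(74)
env.reach([552.7,249,190],down(a).as_quat()); env.move_l([552.7,249,84],rate=120)
set_gripper(20); s=env.read_state();print(s["width"],s["grip_force"])
if s["width"]<50: raise SystemExit
env.move_l([552.7,249,190],rate=200)
q=down(-np.pi/2).as_quat()
env.reach([490,0,150],q); print(env.move_l([490,0,82],rate=80,f_stop=10),env.read_state()["tool_pos"])
set_gripper(80); env.move_l([490,0,180],rate=200)
env.reach([400,0,260],q); im,p,T=shot("wrist","w3");np.save("w3.npy",T)
g=im.min(2);m=(g>195).astype(np.uint8)*255
u=proj([490,0,18],p,T)[0].astype(int);print(u)
print(rect(big(m,(u[0]-70,u[1]-90,u[0]+70,u[1]+90)),p,T,18),env.read_state()["time_s"])
E
```

```text
[-0.   0.6  2.  -0.   0.5  1.5] [-0.   0.2  2.1 -0.   0.8  1.5]
56.27536469082741 30.001267790794373
True [489.5   0.1  83.8]
[280 104]
(array([488.3,   0.2]), (103.9806137084961, 55.92904281616211), 0.11643777042627335) 18.075
```

View pics/w3.png

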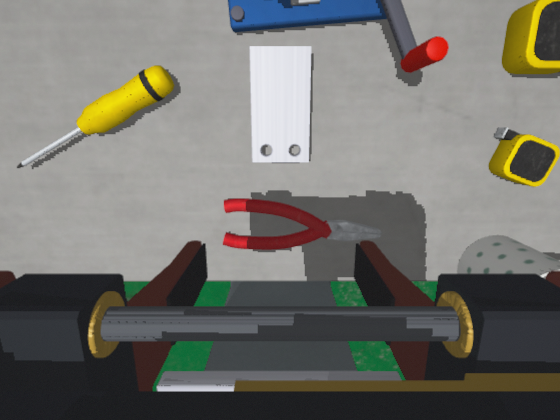

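w3 shows the plate flat at (250–310, 46–162) with the holes nearest the robot at (266,150) and (294,150), and nothing else touched. Now I'll check the tilted regrasp.

```bash
sed -i 's/^C=.*/C=np.array([488.5,0.2,0]);d=np.radians(0.1)/' plan.py; python3 - <<'E'
from plan import *
for th in(35,40,45):
  for sgn in(1,-1):
    t=tool(-22,np.radians(th),sgn)
    pk=pose(LY,C,t);a=env.ik(*pk);a2=env.ik(pk[0]-60*(LY@t[1])[:,2],pk[1])
    for side in(1,-1):
      b=[env.ik(*pose(*stand(side,2.5,u),t)) for u in(0,60)]
      print(th,sgn,side,*[None if v is None else np.round(v,2) for v in(a,a2,*b)],pk[0],pose(*stand(side,2.5,0),t)[0])
E
```

```text
35 1 1 [-0.   0.7  2.4  3.1  0.6  1.6] [-0.1  0.5  2.5  3.1  0.5  1.6] [ 0.4  0.8  1.7 -1.   1.2 -2.2] [ 0.4  0.7  1.7 -1.   1.3 -2.3] [420.6   0.1  73.8] [609.7  48.  135.4]
35 1 -1 [-0.   0.7  2.4  3.1  0.6  1.6] [-0.1  0.5  2.5  3.1  0.5  1.6] [-0.4  0.9  1.6  0.8  1.4 -0.9] [-0.4  0.8  1.6  0.8  1.5 -0.9] [420.6   0.1  73.8] [620.1 -81.1 135.4]
35 -1 1 [-0.   0.7  2.4  3.1  0.6 -1.6] [-0.1  0.5  2.5  3.1  0.5 -1.6] [ 0.4  0.8  1.7 -1.   1.2  0.9] [ 0.4  0.7  1.7 -1.   1.3  0.8] [420.6   0.1  73.8] [609.7  48.  135.4]
35 -1 -1 [-0.   0.7  2.4  3.1  0.6 -1.6] [-0.1  0.5  2.5  3.1  0.5 -1.6] [-0.4  0.9  1.6  0.8  1.4  2.2] [-0.4  0.8  1.6  0.8  1.5  2.3] [420.6   0.1  73.8] [620.1 -81.1 135.4]
40 1 1 [-0.1  0.8  2.5  3.1  0.8  1.6] [-0.1  0.6  2.6  3.1  0.7  1.6] [ 0.3  0.8  1.7 -0.9  1.2 -2.3] [ 0.3  0.7  1.7 -0.9  1.2 -2.4] [415.1   0.1  70.2] [610.   44.5 140.9]
40 1 -1 [-0.1  0.8  2.5  3.1  0.8  1.6] [-0.1  0.6  2.6  3.1  0.7  1.6] [-0.4  0.8  1.6  0.8  1.3 -0.9] [-0.4  0.7  1.6  0.8  1.4 -0.8] [415.1   0.1  70.2] [619.8 -77.6 140.9]
40 -1 1 [-0.1  0.8  2.5  3.1  0.8 -1.6] [-0.1
[... 203 characters left out ...]
 [-0.4  0.8  1.6  0.8  1.3  2.2] [-0.4  0.7  1.6  0.8  1.4  2.3] [415.1   0.1  70.2] [619.8 -77.6 140.9]
45 1 1 [-0.1  0.8  2.5  3.1  1.   1.6] None [ 0.3  0.7  1.7 -0.9  1.1 -2.3] [ 0.3  0.6  1.7 -0.8  1.2 -2.4] [409.9   0.1  66.1] [610.3  40.4 146.1]
45 1 -1 [-0.1  0.8  2.5  3.1  1.   1.6] None [-0.4  0.8  1.6  0.7  1.3 -0.9] [-0.4  0.7  1.6  0.7  1.3 -0.8] [409.9   0.1  66.1] [619.5 -73.5 146.1]
45 -1 1 [-0.1  0.8  2.5  3.1  1.  -1.6] None [ 0.3  0.7  1.7 -0.9  1.1  0.8] [ 0.3  0.6  1.7 -0.8  1.2  0.7] [409.9   0.1  66.1] [610.3  40.4 146.1]
45 -1 -1 [-0.1  0.8  2.5  3.1  1.  -1.6] None [-0.4  0.8  1.6  0.7  1.3  2.3] [-0.4  0.7  1.6  0.7  1.3  2.3] [409.9   0.1  66.1] [619.5 -73.5 146.1]
```

The forward lean flips the wrist, so a sideways lean suits this arm better. I'll turn the plate by 90° at (470,30) and check those poses before moving.

```bash
python3 - <<'E'
import plan
from plan import *
q=down(-np.pi/2).as_quat();q0=down(0).as_quat()
env.reach([488.5,0.2,150],q); env.move_l([488.5,0.2,84],rate=120); set_gripper(20)
print(env.read_state()["width"])
env.move_l([488.5,0.2,150],rate=200)
env.reach([470,25,140],q0); print(env.move_l([470,25,82],rate=80,f_stop=10))
set_gripper(80); env.move_l([470,25,180],rate=200)
env.reach([470,-65,260],q0); im,p,T=shot("wrist","w4")
m=(im.min(2)>195).astype(np.uint8)*255; u=proj([470,25,18],p,T)[0].astype(int)
r=rect(big(m,(u[0]-70,u[1]-90,u[0]+70,u[1]+90)),p,T,18);print(r,env.read_state()["time_s"])
LY=frame(np.array([0,1.,0]),Z);C=np.r_[r[0],0]
for th in(30,35,40):
    t=tool(-22,np.radians(th),-1);pk=pose(LY,C,t);z=(LY@t[1])[:,2]
    print(th,*[None if v is None else np.round(v,2) for v in [env.ik(*pk),env.ik(pk[0]-60*z,pk[1]),env.ik(pk[0]+[0,0,110],pk[1]),env.ik(*pose(*stand(1,2.5,80),t)),env.ik(*pose(*stand(1,2.5,0),t))]])
E
```

```text
55.53843298274005
True
(array([468.7,  24.8]), (56.88988494873047, 104.64453887939453), 0.2306855171918869) 24.225
30 [-0.3  0.7  2.   0.7  0.8 -1. ] [-0.4  0.6  2.   0.6  0.9 -0.9] [-0.3  0.5  2.   0.6  0.9 -0.8] [ 0.4  0.7  1.7 -1.   1.4  0.8] [ 0.4  0.8  1.7 -1.   1.3  1. ]
35 [-0.4  0.7  2.   0.8  0.8 -1. ] [-0.4  0.6  2.   0.7  0.9 -1. ] [-0.4  0.5  2.   0.7  1.  -0.9] [ 0.4  0.7  1.7 -0.9  1.3  0.8] [ 0.4  0.8  1.7 -1.   1.2  0.9]
40 [-0.4  0.8  2.   0.8  0.9 -1.1] [-0.5  0.7  1.9  0.7  1.  -1. ] [-0.4  0.5  2.   0.7  1.1 -0.9] [ 0.3  0.7  1.7 -0.9  1.3  0.8] [ 0.3  0.8  1.7 -0.9  1.2  0.9]
```

```bash
python3 - <<'E'
from plan import *
LY=frame(np.array([-.004,1.,0]),Z);C=np.array([469,24.8,0])
t=tool(-22,np.radians(35),-1);pk=pose(LY,C,t);z=(LY@t[1])[:,2]
set_gripper(76)
env.reach(pk[0]-60*z,pk[1]); print(env.move_l(pk[0],rate=80,f_stop=12))
set_gripper(20); s=env.read_state();print(s["width"],s["grip_force"])
env.move_l(pk[0]+[0,0,110],rate=200)
env.reach(*pose(*stand(1,2.5,80),t)); env.hold(.2)
env.move_l(pose(*stand(1,2.5,25),t)[0],rate=150)
im,p,T=shot("scene","s1"); u=proj(FO+[0,0,70],p,T)[0].astype(int);print(u,env.read_state()["time_s"],env.read_state()["tool_pos"])
cv2.imwrite("pics/s1c.png",cv2.resize(im[u[1]-60:u[1]+60,u[0]-80:u[0]+80],None,fx=5,fy=5,interpolation=cv2.INTER_CUBIC))
E
```

```text
False
55.55128823723706 29.99659549444914
[315 216] 29.6083 [610.1  48.  161. ]
```

View pics/s1c.png

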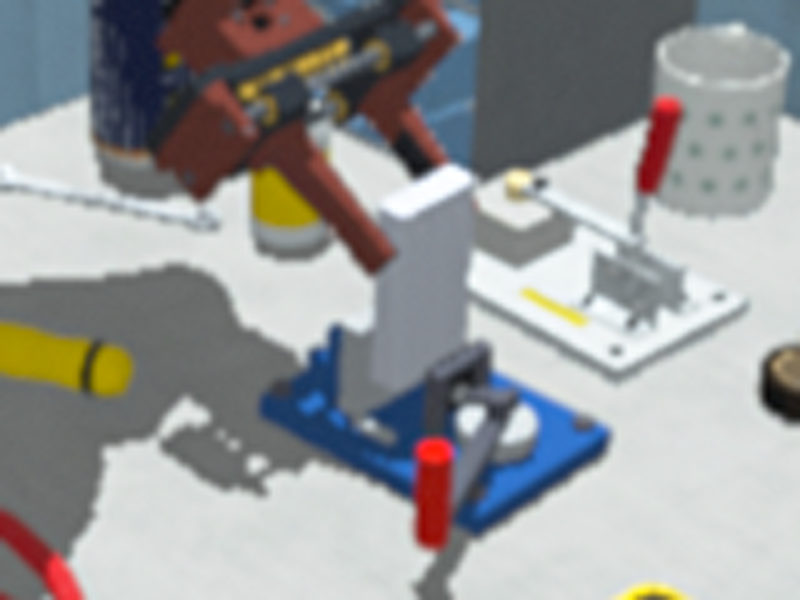

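The crop shows the plate upright at (375–470, 170–390) between the fence and the pad, with no visible slip. The holes don't stand out, so I'll check which end is up numerically before lowering.

```bash
python3 - <<'E'
from plan import *
im=cv2.imread("pics/s1.png").min(2); p,T=cam("scene")
# predicted hole positions on visible (underside) face if drilled end up / down
Rp,O=stand(1,2.5,25)
for x in(-41.5,41.5):
  for y in(-14,14): print(x,y,proj(O+Rp@np.array([x,y,0]),p,T))
print("top corners",proj(np.array([O+Rp@np.array([-52.5,y,0]) for y in(-28,28)]),p,T),"foot",proj(np.array([O+Rp@np.array([52.5,y,0]) for y in(-28,28)]),p,T))
u=proj(O+Rp@np.array([-30,0,0]),p,T)[0].astype(int);print(im[u[1]-18:u[1]+10,u[0]-14:u[0]+15])
g=cv2.imread("pics/w4.png").min(2);print("w4 shape check")
print(g[30:190:6,245:325:6])
E
```

```text
-41.5 -14 [[326.  196.4]]
-41.5 14 [[318.7 200.3]]
41.5 -14 [[324.4 223.9]]
41.5 14 [[317.4 228. ]]
top corners [[329.7 190.7]
 [315.2 198.5]] foot [[327.7 225.4]
 [313.7 233.7]]
[[128 111  99  99  91  49  32  27  29  39  53  62  69  88  99  90  75  74
   76  76  77  78  80  80  79  79  79  79  80]
 [180 163 131 123 112  65  30  26  26  34  45  55  61  70  99 117  86  72
   75  75  75  77  80  79  78  79  78  78  80]
 [215 204 183 168 135 100  55  23  25  30  34  46  52  62  84 110  98  74
   73  75  77  77  78  79  78  79  78  79  78]
 [222 221 216 205 183 159 105  52  29  29  30  37  44  54  64  88 101  82
   69  70  74  76  79  78  80  79  79  79  77]
 [220 221 222 220 215 202 163 108  49  21  26  28  33  45  64 103 133 126
  101  74  68  71  76  79  77  77  78  76  75]
 [220 221 221 221 222 220 205 164  87  30  20  24  40  75 125 186 228 222
  192 135 102  78  73  75  76  74  76  78  95]
 [220 219 221 221 222 223 221 200 136  62  37  56 100 156 208 244 252 253
  247 228 187 122  91  77  73  78  95 121 147]
 [220 220 221 220 221 221 223 216 181 120 104 140 184 234 246 251 251 252

[... 3376 characters left out ...]
6 234 239 238 238 240 238 240 240 238 176 176 178]
 [185 194 234 239 238 238 239 237 240 240 238 178 176 175]
 [183 193 233 238 238 238 240 237 240 240 237 177 177 179]
 [182 180 234 239 238 238 239 237 240 240 237 178 176 180]
 [183 171 234 145 130 238 239 238 107 186 236 177 176 180]
 [183 167 234 163 178 238 239 237 178 109 236 177 177 178]
 [184 161 234 237 236 237 238 236 238 238 235 175 175 179]
 [181 159  96  94  94  94  93  94  93  92  95 175 175 178]
 [181 180 184 184 180 176 176 177 177 171 178 177 173 176]
 [181 181 180 181 180 176 178 181 178 175 176 177 175 177]
 [184 180 178 178 181 177 177 181 177 178 178 176 177 177]
 [182 181 181 178 180 178 179 181 179 178 184 178 177 178]]
```

In w4 the holes were on the end I gripped nearer to, so the drilled end is up. The plate's top edge also projects where predicted, so nothing slipped. I'll lower it to contact, release and retract.

```bash
python3 - <<'E'
from plan import *
t=tool(-22,np.radians(35),-1)
P,q=pose(*stand(1,2.5,-4),t)
env.move_l(pose(*stand(1,2.5,5),t)[0],rate=80)
print(env.move_l(P,rate=25,f_stop=8)); s=env.read_state();print(s["tool_pos"],pose(*stand(1,2.5,0),t)[0],s["force"])
set_gripper(80); z=R.from_quat(q).as_matrix()[:,2]; p0=env.read_state()["tool_pos"]
env.move_l(np.array(p0)-90*z,rate=150)
im,p,T=shot("scene","s2"); u=proj(FO+[0,0,60],p,T)[0].astype(int);print(u,env.read_state()["time_s"])
cv2.imwrite("pics/s2c.png",cv2.resize(im[u[1]-50:u[1]+70,u[0]-60:u[0]+100],None,fx=5,fy=5,interpolation=cv2.INTER_CUBIC))
E
```

```text
True
[610.4  47.9 135.5] [609.7  48.  135.4] [0.5 0.1 4.1]
[315 220] 31.7
```

View pics/s2c.png

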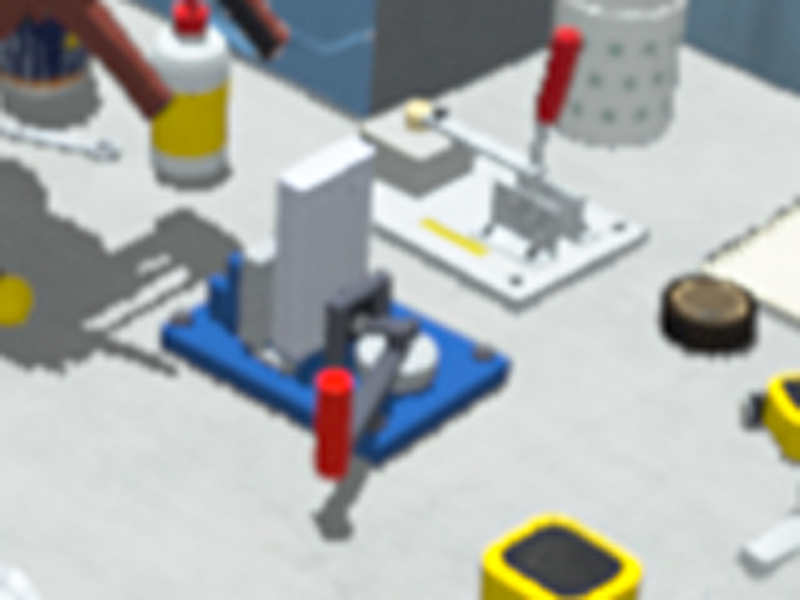

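The plate is standing freely in the seat against the fence side, between the pad and the fence at crop (280–375, 140–365). It made contact at the expected height, so it isn't riding on a ridge. Next is the lever: I'll straddle the knob loosely and follow its arc.

```bash
python3 - <<'E'
from plan import *
PV=np.array([619.2,-69.9]);K=np.array([526,-116.]);phi0=np.arctan2(*(K-PV)[::-1])%(2*np.pi);L=104.5
end=fy+np.radians(110)+1.75
def at(phi,z): return np.r_[PV+L*np.array([np.cos(phi),np.sin(phi)]),z],down(phi+np.pi/2).as_quat()
P=np.array(env.read_state()["tool_pos"]);env.move_l([P[0],P[1],290],rate=250)
set_gripper(36)
env.reach(*at(phi0,230))
if env.move_l(at(phi0,123)[0],rate=100,f_stop=12): print("hit",env.read_state()["tool_pos"]);raise SystemExit
m=0
for f in np.linspace(phi0,end+.04,13)[1:]:
    x,q=at(f,123);hit=env.move_l(x,q,rate=60,f_stop=25);F=np.array(env.read_state()["force"]);m=max(m,np.hypot(*F[:2]))
    if hit: print("stop",f-phi0,F);break
print(m,f-phi0,env.read_state()["time_s"])
env.hold(.3);F=env.read_state()["force"];print(F)
env.move_l(at(f,230)[0],rate=150); env.reach([420,-60,330],down(0).as_quat())
im,p,T=shot("top","t2");print(env.read_state()["time_s"])
c=big(cv2.inRange(hsv(im),(0,150,90),(8,255,255)),(320,140,400,260));k=ray(c.mean(0),p,T,79)[0][:2]
print(c.mean(0),k,"lever",np.arctan2(*(k-PV)[::-1])%(2*np.pi)-fy-np.radians(110))
s,_,_=shot("scene","s3")
cv2.imwrite("pics/fin.png",np.hstack([cv2.resize(im[120:300,200:420],(400,327)),cv2.resize(s[140:340,220:460],(400,327))]))
E
```

```text
1.678010951182643 1.7600044357366906 40.1083
[-0.6 -1.1 -0.8]
42.4583
[362.8 162.8] [ 681.7 -155.4] lever 1.7729538840918835
```

View pics/fin.png

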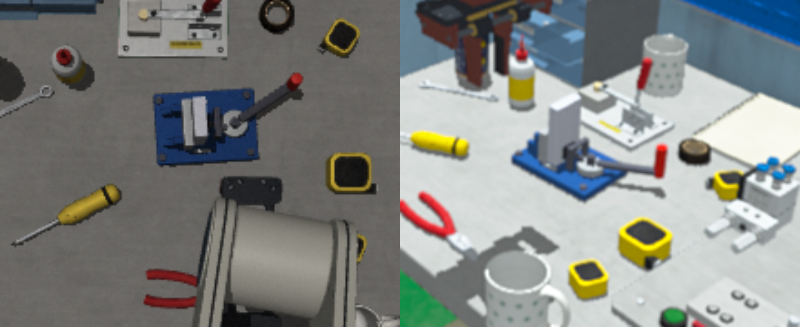

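The final views show the lever at its stop (measured about 1.77 rad) and the plate upright, clamped against the fence. The tape lies flat, well clear of the swing, and the bystanders have not moved.

```bash
python3 -c "
from station import workorder;print(workorder.sign_off())"
```

```text
the job is handed in; nothing more can be done
None
```

The job is handed in: the plate is clamped upright against the fence with its drilled end up, the cam lever is at its closed stop, and the tape measure lies flat and clear of the swing, at about 42 s of the 72 s allowed.

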